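# Wind the derailleur home and hold its cage forward

## Task

On the bicycle drivetrain teaching board, turn the hand crank clockwise (seen from above), through as many full turns as it takes, until it stops and the derailleur's carriage is fully home at the end farthest from the crank. Then, with the fingers, swing the derailleur's cage arm clockwise, away from the crank, against its spring all the way to its stop, and finish while still holding it there: do not let go. Leave the loose things around the board where they are.

Things in the scene. Friction and masses are not known exactly. Their poses are not given: they have to be found in the camera images.
- rig: The plywood board, 260 mm (its x) by 460 mm (its y), 12 mm thick, fixed flat on the table, turned up to 0.3 rad; origin at the centre of its underside. At its -y end a grey gearbox with the hand crank on top; on its +x side two rods and a screw along y carry the aluminium carriage with the derailleur. The dark steel block ending the rods on the +y side (top 44 mm above the table) is met by the carriage when home.
- crank_axis (a point): Fixed point on the vertical axis of the crank, 50 mm above the table, at (0, -165, 50) mm in the board's frame.
- crank_grip (a point): Centre of the upright black plastic hand grip of the crank: a round sleeve 23 mm across at its middle and 40 mm tall (59 to 99 mm above the table; its steel pin reaches 102 mm), which spins freely on its pin. It stands 50 mm from the crank axis; the flat crank arm below it has its top 56 mm above the table. This point is 79 mm above the table.
- crank (a joint): Angle of the hand crank in rad, growing clockwise from above; 0 to 13.5, where it stops hard. At 0 the grip lies on the board's -x side of the axis. It starts between 0 and 3 (1.7 to 2.15 turns remain). It has friction: about 4 N at the grip turns it, and it stays where it is left.
- carriage (a joint): Travel of the carriage in m along the board's +y: 0.004 m per rad of crank (geared together), so 0.054 m when wound home. The gearing is self-locking: only the crank moves it, not a push of less than 40 N.
- cage_pivot (a point): Point on the vertical pivot of the derailleur's cage arm, 56 mm above the table; rides on the carriage, at (45, 80 + travel, 56) mm in the board's frame. The round black pivot body above it is 34 mm across, top 78 mm above the table.
- cage_arm: The cage arm: two aluminium plates 22 mm wide, lying flat one above the other, with two black toothed jockey wheels between them; it occupies 46 to 66 mm above the table, 69 mm at its bolts. Its origin is on the pivot axis at table height; the arm points along its own -x. Clear space all round its outer end, 34 mm down to the board.
- cage_end (a point): Centre of the outer, larger jockey wheel at the free end of the cage arm, 92 mm from the pivot, 56 mm above the table; the wheel is 38 mm across over its teeth.
- cage (a joint): Angle of the cage arm in rad, growing clockwise from above: 0 resting back (pointing to the board's -x, turned 0.6 rad towards the crank), 1.2 at its forward stop (pointing to the board's -x, turned 0.6 rad away from the crank). A spring always drives it back to 0: 0.25 N m at 0, 0.55 N m at the stop (about 6 N at the outer wheel). Upright steel pins on the hanger, about 46 mm from the pivot, mark both stops.
- glue_mid (a point): Middle of a loose white glue bottle, 52 mm across, 130 mm tall, standing beside the board; leave alone.
- screwdriver_grip (a point): Handle of a loose screwdriver lying beside the board; leave alone.
- sprocket: Loose steel sprocket ring, 76 mm across over its teeth, 8 mm thick, lying beside the board; origin at its underside; leave alone.
- pencil_case: Loose black pencil case, 60 by 170 by 40 mm, beyond the board; origin at its underside; leave alone.

How it is judged:
By the outcome, as a careful person would: the job done as asked, in the order asked, and still so for the second after the job is handed in, while the arm keeps its last pose, push and grip.
It also fails if it takes over 70 s, if anything falls off the work surface, if the arm or the gripper's body presses on something with over 40 N, if the wrist force passes 120 N, or if a joint passes its speed limit or range.

## Robot

A 7-joint arm with a two-finger parallel gripper is mounted at the origin on the work surface. World frame = base frame: x ahead of the robot, y to its left, z up, the work surface at z = 0. Lengths are in m, angles in degrees, forces in N, time in s.
With the tool pointing down it reaches from about 0.425 to 0.95 m from the base axis. Payload 4.7 kg.
Tool frame: the origin (TCP) lies on the centre line of the jaws, within the pads' length; the fingertips stand 22 mm ahead of it and the grasp point (between the pads) lies 3 mm ahead of it; z points along the fingers, y is the line along which they close (so a half turn about z gives the same grasp; the last joint's range is limited). The gripper opens to 85 mm and grips with 20 to 120 N. Pads are 22 mm wide; open, the fingers measure 114 mm over their backs; the gripper's body (76 mm by 85 mm) begins 54 mm behind the grasp point. The pads swing forward as they close: fully open they stand 13 mm farther back than shut.
Start: joints at [63.661, 26.849, -2.785, 87.806, 1.381, 65.374, -4.715], TCP at [0.282, -0.613, 0.253] pointing down, gripper open.
Joint ranges: [-148.3, 148.3], [-19.14, 114.17], [-79.39, 73.82], [5.75, 140.21], [-59.74, 239.74], [12.07, 113.84], [-152.46, 152.46]. Speed limits (degrees/s): [147.25, 147.25, 180, 180, 180, 180, 180].

## Interface

Orientations are given as a 3x3 rotation matrix whose columns are the frame's x, y, z axes.
In Python, from station import manip gives the robot as it stands.
- The arm moves only by the shell command python3 -m jog 'ROWS' [OPENING]. ROWS is JSON, a list of rows, each a list of 2 entries, a list of its own where there are three numbers: the shift along the world's x, y, z in mm, then the turn about the world's z in rad. In form: [[[tx, ty, tz], roll], ...]. A call has 1 to 5 rows; each row is the pose to reach, as a shift and turn from the pose commanded when the call began; what a row does not reach only later rows make up. A row lasts 1/8 s, in which the tool goes at most 62.5 mm and 10.7 degrees, less where a joint would pass 70% of its speed; a pose out of reach is approached as far as the arm can. A call with a gripper value outside its range is refused whole. OPENING is the closure in counts, from 0 (fully open) to 255 (shut), set as the call begins (- or left out, the last holds). The fingers move at their own pace and stop on an object; the grip force is fixed at half the most. Time passes only in rows, so rows that repeat a pose let the fingers close. It gives the time, the measured TCP pose, the force, the opening and the grip force at its end, in the units of the state.
- manip.get_obs(): the state, without advancing time (a new reading comes with each control period).
- manip.snapshot(name): name is "side" or "top" or "wrist"; returns the picture (420x560x3 uint8, red, green, blue); there is no depth.
- manip.camera_info(name): a dict with "vfov" (degrees; the focal length in pixels is half the picture's height over the tangent of half this angle, whatever the lens; pixels are square), "cx", "cy" (the principal point, pixels), "cam_to_world" (4x4, takes a point from camera to world coordinates); the wrist camera has in their place "T_tool_cam" (4x4, takes a point from camera to tool coordinates, whose origin is the TCP and whose axes are the flange's). Camera axes: x right, y down, z forward; pixel columns grow to the right and rows downward; lengths in m; the calibration is good to about 2 mm. A picture is of the moment at which its call begins: read the wrist's pose just before it. camera_info takes no time and is no camera call.
- manip.sign_off(): hands the job in; it is judged then, once.
Trained networks look in the newest picture that a camera, given by its name, has taken for a name from the list of things; names that differ only in an ending like _2 or _b are one class to them, and where a whole thing is asked for, a point or a joint stands for the part that bears it (a point fixed in the world has none). Each returns a list of dicts, best first, with "confidence" (0 to 1); they miss things now and then, are a little off and sometimes report something else, mostly with a low value. They report only what shows in the picture. A call takes as long as a camera call.
- manip.find_in(camera, query): "bbox" ([left, top, right, bottom] as shares, 0 to 1, of the picture: columns of its width, rows of its height, round what is visible of it).
- manip.spot_point(camera, query): "centre" ([row, column] as shares, 0 to 1, of the picture: columns of its width, rows of its height: a listed point, or the origin of a listed thing).
The state is a dict: "time_s": time; "qpos": joint angles; "qvel": joint speeds; "joint_efforts": joint torques, N m; "ee_pos": TCP position; "eef_rot": TCP orientation; "ft_force": force on the tool from outside, world axes, zero at the start; "torque": the same for the moment, N m; "opening": opening from 0.0 (shut) to 1.0 (fully open); "grasp_force": force on a finger pad.
Only numpy, scipy, OpenCV 4.12 (cv2) and the standard library are available. Lean on these libraries where they do the work, as an engineer would, in place of code of your own. Each camera call takes 0.05 s, during which the arm holds its last target. There are 200 camera calls.

## Working session

There is one attempt and no reset: what is moved stays moved. The work goes in short steps, Python scripts to look and compute and a shell command to move; the robot and the scene stay as the last step left them, time stands still between calls to the robot, and variables do not carry over. Pictures are saved under pics/ and viewed, at most 10 in all, crops included, and the job is handed in when it is done.

```bash
mkdir -p pics; ls
cat > h.py <<'E'
import numpy as np, cv2
from station import manip
def ray(cam,r,c,obs=None):
    i=manip.camera_info(cam); H,W=420,560
    f=H/2/np.tan(np.radians(i["vfov"])/2)
    d=np.array([(c*W-i["cx"])/f,(r*H-i["cy"])/f,1.])
    if "cam_to_world" in i: T=np.array(i["cam_to_world"])
    else:
        o=obs or manip.get_obs(); B=np.eye(4);B[:3,:3]=o["eef_rot"];B[:3,3]=o["ee_pos"];T=B@np.array(i["T_tool_cam"])
    return T[:3,3],T[:3,:3]@d
def at(cam,rc,z,obs=None):
    o,d=ray(cam,rc[0],rc[1],obs); return o+d*(z-o[2])/d[2]
Z=dict(crank_axis=.05,crank_grip=.079,cage_pivot=.056,cage_end=.056,rig=0,glue_mid=.065,screwdriver_grip=.012,sprocket=0,pencil_case=0)
def look(cam,names=Z,save=None):
    o=manip.get_obs(); im=manip.snapshot(cam)
    if save: cv2.imwrite("pics/"+save,im[:,:,::-1])
    out={}
    for n in names:
        for k in manip.spot_point(cam,n)[:2]:
            p=at(cam,k["centre"],Z[n],o)
            print(cam,n,round(k["confidence"],2),np.round(np.array(k["centre"])*[420,560]),np.round(p*1000,1))
            out.setdefault(n,p)
    return out
E
python3 - <<'E'
from h import *
for c in("top","side"): look(c,save=c+"0.png")
o=manip.get_obs();print(o["ee_pos"],o["eef_rot"],o["time_s"],o["ft_force"])
E
```

```text
pics
top crank_axis 0.76 [242. 351.] [ 581.5 -157.1   50. ]
top crank_grip 0.65 [238. 333.] [ 588.9 -107.3   79. ]
top crank_grip 0.24 [229. 459.] [ 616.1 -432.4   79. ]
top cage_pivot 0.92 [239. 253.] [587.3 102.6  56. ]
top cage_pivot 0.67 [239. 252.] [586.5 103.9  56. ]
top cage_end 0.61 [267. 272.] [512.1  49.7  56. ]
top rig 0.72 [254. 289.] [555.2   5.5   0. ]
top screwdriver_grip 0.92 [265. 465.] [ 528.7 -465.4   12. ]
top screwdriver_grip 0.6 [240. 251.] [590.9 109.7  12. ]
top sprocket 0.57 [232. 459.] [ 620.7 -459.9    0. ]
top pencil_case 0.59 [165. 304.] [807.1 -32.6   0. ]
side crank_axis 0.83 [203. 320.] [ 578.7 -153.4   50. ]
side crank_grip 0.58 [197. 310.] [ 596.7 -122.2   79. ]
side cage_end 0.63 [244. 292.] [519.8  43.3  56. ]
side rig 0.74 [245. 291.] [555.6   2.6   0. ]
side rig 0.73 [172. 367.] [ 607.4 -451.5    0. ]
side glue_mid 0.95 [340. 179.] [490.2 443.1  65. ]
side screwdriver_grip 0.64 [177. 389.] [ 527.2 -457.8   12. ]
side screwdriver_grip 0.59 [172. 366.] [ 600.7 -435.1   12. ]
side sprocket 0.73 [170. 365.] [ 616.8 -454.8    0. ]
side pencil_case 0.67 [202. 242.] [796.  -42.2   0. ]
[ 0.28192238 -0.61332577  0.25332611] [[ 9.08623043e-01  4.17617245e-01  4.25888235e-05]
 [ 4.17617247e-01 -9.08623040e-01 -7.57192503e-05]
 [ 7.07552162e-06  8.65860829e-05 -9.99999996e-01]] 1.0 [-0.45987416 -0.714281   -0.25611787]
```

View pics/top0.png

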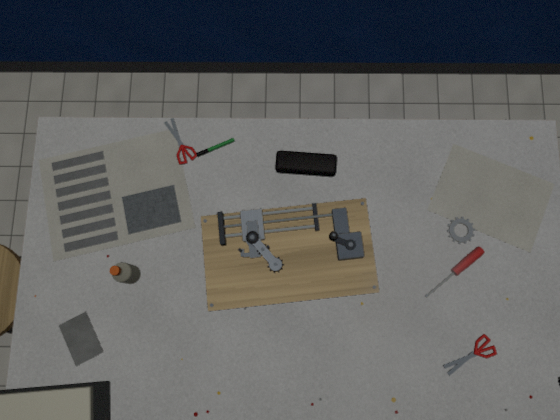

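View pics/side0.png

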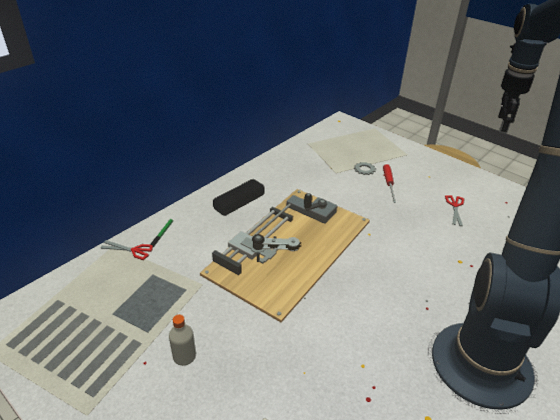

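The top view shows the crank at about (340,240), with the grip on the +y side of its axis. The carriage is near (252,235) and the cage arm points towards the crank. Next I'll move in for a wrist look.

```bash
python3 -m jog '[[[55,50,40],0.15],[[85,100,60],0.3],[[120,150,80],0.45],[[150,200,100],0.6],[[170,250,100],0.75]]' 0 && python3 -m jog '[[[25,50,0],0.15],[[50,100,0],0.21],[[60,150,0],0.21],[[70,200,0],0.21],[[70,250,0],0.21]]' && python3 -m jog '[[[20,40,0],0],[[20,40,0],0],[[20,40,0],0]]'
python3 - <<'E'
from h import *
look("wrist",["crank_axis","crank_grip","cage_pivot","cage_end","rig"],save="w1.png")
o=manip.get_obs();print(o["ee_pos"],o["eef_rot"],o["qpos"],o["time_s"])
E
```

```text
time_s: 1.62
ee_pos: [0.4487, -0.3723, 0.354]
eef_rot: [[0.376, 0.927, 0.003], [0.927, -0.376, -0.002], [-0.001, 0.003, -1.0]]
ft_force: [0.9, -0.4, 0.1]
opening: 0.997
grasp_force: 0.0
time_s: 2.25
ee_pos: [0.5176, -0.1217, 0.3524]
eef_rot: [[0.179, 0.984, 0.001], [0.984, -0.179, 0.0], [0.0, 0.001, -1.0]]
ft_force: [0.5, 0.2, 0.8]
opening: 1.004
grasp_force: 0.0
time_s: 2.62
ee_pos: [0.537, -0.0845, 0.3522]
eef_rot: [[0.18, 0.984, -0.0], [0.984, -0.18, -0.001], [-0.001, -0.0, -1.0]]
ft_force: [-0.7, -0.5, 0.1]
opening: 0.998
grasp_force: 0.0
wrist crank_axis 0.61 [222. 317.] [ 569.7 -155.6   50. ]
wrist crank_grip 0.58 [191. 333.] [ 593.4 -109.1   79. ]
wrist cage_pivot 0.71 [  6. 303.] [592.7 102.6  56. ]
wrist cage_end 0.69 [ 77. 248.] [515.5  40.4  56. ]
wrist rig 0.82 [ 97. 285.] [555.4  14.   -0. ]
[ 0.53699378 -0.08464321  0.3522447 ] [[ 1.80796019e-01  9.83520612e-01 -7.26426839e-05]
 [ 9.83520599e-01 -1.80796029e-01 -1.65639293e-04]
 [-1.76043168e-04 -4.14986510e-05 -9.99999984e-01]] [ 28.72978534  12.47324188 -28.91286043  96.71611991   6.29843079
  72.42935013 -11.93251173] 2.925
```

View pics/w1.png

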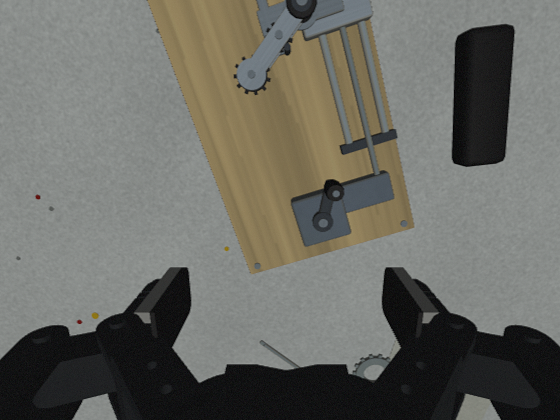

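The wrist view shows the hub at (col 323, row 222), the grip at about (333,190), the near board corners at (252,272) and (413,226), and the cage wheel at (252,75). I'll compute the board pose from these.

Run:
```python
from h import *
P=lambda c,r,z: at("wrist",[r/420,c/560],z)*1000
a=P(252,272,12);b=P(413,227,12);l=P(149,0,12)
print(a,b,l,np.linalg.norm(a-b),np.arctan2((b-a)[1],(b-a)[0]),np.arctan2(-(l-a)[0],(l-a)[1]))
yaw=(np.arctan2((b-a)[1],(b-a)[0])+np.arctan2(-(l-a)[0],(l-a)[1]))/2
R=np.array([[np.cos(yaw),-np.sin(yaw)],[np.sin(yaw),np.cos(yaw)]])
print("axis from corners",(a+b)[:2]/2+R@[0,65], "hub",P(323,222,60))
print("grip top",P(335,187,100),"grip mid",P(334,191,79))
print("wheel",P(252,75,66),"pivot",P(301,3,78))
print("cam",ray("wrist",.5,.5)[0])
```

```text
[ 2873.78428044  5370.34741872 12000.        ] [-3432.9190929   4650.53016895 12000.        ] [ 4076.90925108 -4269.00988432 12000.        ] 6347.648723135526 -3.0279491602609685 -3.017420982682945
axis from corners [-271.85661391 4945.89777059] hub [-3079.71702079 19936.41625888 60000.        ]
grip top [-10902.72572802  22701.47956775 100000.        ] grip mid [-8103.81053352 18858.41982029 79000.        ]
wheel [ 5302.92625351 -8948.36247651 66000.        ] pivot [ -6816.99334061 -22382.56335567  78000.        ]
cam [ 0.55136302 -0.01499471  0.47352926]
```

Units slip: z should be in metres.

Run:
```python
from h import *
P=lambda c,r,z: at("wrist",[r/420,c/560],z/1000)*1000
a=P(252,272,12);b=P(413,227,12);l=P(149,0,12)
y1,y2=np.arctan2((b-a)[1],(b-a)[0]),np.arctan2(-(l-a)[0],(l-a)[1])
print(a,b,np.linalg.norm(a-b),y1,y2)
yaw=(y1+y2)/2
R=np.array([[np.cos(yaw),-np.sin(yaw)],[np.sin(yaw),np.cos(yaw)]])
print("axis from corners",(a+b)[:2]/2+R@[0,65], "hub",P(323,222,60))
print("grip top",P(335,187,100),"grip mid",P(334,191,79))
print("wheel",P(252,75,66),"pivot",P(301,3,78))
```

```text
[ 458.37138837 -230.62818736   12.        ] [ 710.89691835 -201.80611952   12.        ] 254.16501506586684 0.11364349332882448 0.12417167090684834
axis from corners [ 576.92336104 -151.6761302 ] hub [ 576.58806739 -153.59678268   60.        ]
grip top [ 594.35095671 -100.25110254  100.        ] grip mid [ 594.84796778 -109.81769416   79.        ]
wheel [521.81159152  40.56464888  66.        ] pivot [588.95535164  99.12151009  78.        ]
```

```bash
python3 -m jog '[[[29,-12,-50],0],[[57.5,-23,-100],0],[[57.5,-23,-150],0],[[57.5,-23,-150],0]]'
python3 - <<'E'
from h import *
look("wrist",["crank_axis","crank_grip"],save="w2.png")
o=manip.get_obs();print(o["ee_pos"],o["time_s"])
E
```

```text
time_s: 3.42
ee_pos: [0.592, -0.1071, 0.1983]
eef_rot: [[0.18, 0.984, -0.009], [0.984, -0.18, 0.002], [-0.0, -0.009, -1.0]]
ft_force: [0.2, 0.1, 1.3]
opening: 1.005
grasp_force: 0.0
wrist crank_grip 0.55 [218. 288.] [ 593.8 -109.8   79. ]
[ 0.59603629 -0.10658937  0.20477011] 3.575
```

View pics/w2.png

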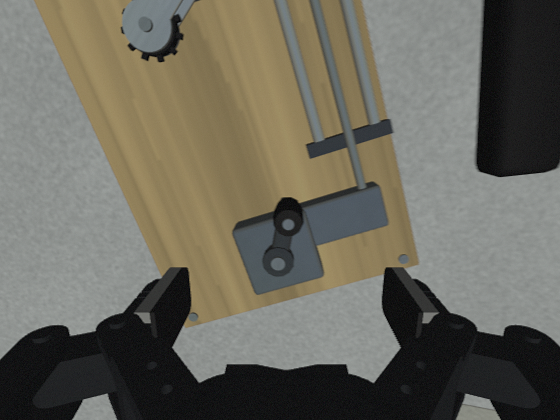

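The pin top shows at (288,225) and the hub at (278,262).

Run:
```python
from h import *
o=manip.get_obs();o["ee_pos"]=np.array([.592,-.1068,.201])
P=lambda c,r,z: at("wrist",[r/420,c/560],z/1000)*1000
print(o["ee_pos"],manip.get_obs()["ee_pos"],o["time_s"])
print("pin",P(288,225,102),"hub",P(278,262,58),P(278,262,64), "rail end corners", P(194,316,12),P(403,259,12))
```

```text
[ 0.592  -0.1068  0.201 ] [ 0.59603629 -0.10658937  0.20477011] 3.575
pin [ 599.19227538 -109.73697439  102.        ] hub [ 582.10154632 -156.79843476   58.        ] [ 582.72130367 -154.11470042   64.        ] rail end corners [ 473.99446709 -224.39976619   12.        ] [ 707.14370928 -197.77140394   12.        ]
```

```bash
python3 -m jog '[[[1,0,-50],0],[[1,0,-100],0],[[1,0,-117],0],[[1,0,-117],0],[[1,0,-117],0]]' && python3 -m jog '[[[0,0,0],0],[[0,0,0],0],[[0,0,0],0],[[0,0,0],0]]' 255
python3 - <<'E'
from h import *
o=manip.get_obs();print(o["ee_pos"],o["ft_force"],o["torque"],o["opening"],o["time_s"])
E
```

```text
time_s: 4.2
ee_pos: [0.5977, -0.1067, 0.088]
eef_rot: [[0.179, 0.984, 0.005], [0.984, -0.179, -0.001], [0.0, 0.005, -1.0]]
ft_force: [0.0, 0.4, 0.3]
opening: 0.998
grasp_force: 0.0
time_s: 4.7
ee_pos: [0.595, -0.1066, 0.0856]
eef_rot: [[0.179, 0.984, -0.002], [0.984, -0.179, -0.0], [-0.001, -0.002, -1.0]]
ft_force: [-3.3, -0.6, 4.3]
opening: 0.25
grasp_force: 58.4
[ 0.59497283 -0.10657568  0.08561326] [-3.34771607 -0.61393586  4.27170426] [ 0.10759214  0.60227192 -0.04754289] 0.2497598563669459 4.7
```

```bash
python3 -m jog '[[[13.7,-7.6,0],0],[[24.4,-19,0],0],[[31,-33.2,0],0],[[32.9,-48.7,0],0],[[29.9,-64.1,0],0]]'
```

```text
time_s: 5.32
ee_pos: [0.6225, -0.1678, 0.0854]
eef_rot: [[0.178, 0.984, -0.008], [0.984, -0.178, 0.004], [0.003, -0.009, -1.0]]
ft_force: [-11.1, 8.5, 12.5]
opening: 0.249
grasp_force: 59.4
```

```bash
python3 -m jog '[[[-8.6,-13,0],0],[[-21,-23.4,0],0],[[-35.2,-30,0],0],[[-50.7,-31.9,0],0],[[-66.1,-28.9,0],0]]'
```

```text
time_s: 5.95
ee_pos: [0.5603, -0.2003, 0.0857]
eef_rot: [[0.179, 0.984, 0.004], [0.984, -0.179, -0.001], [-0.0, 0.004, -1.0]]
ft_force: [5.9, 3.5, -0.8]
opening: 0.247
grasp_force: 58.7
```

```bash
python3 -m jog '[[[-13.7,7.6,0],0],[[-24.4,19,0],0],[[-31,33.2,0],0],[[-32.9,48.7,0],0],[[-29.9,64.1,0],0]]' && python3 -m jog '[[[7.6,13.7,0],0],[[19,24.4,0],0],[[33.2,31,0],0],[[48.7,32.9,0],0],[[64.1,29.9,0],0]]'
```

```text
time_s: 6.58
ee_pos: [0.5271, -0.1361, 0.0856]
eef_rot: [[0.18, 0.984, -0.005], [0.984, -0.18, -0.002], [-0.003, -0.004, -1.0]]
ft_force: [-0.1, -4.9, 5.6]
opening: 0.246
grasp_force: 59.5
time_s: 7.2
ee_pos: [0.591, -0.1048, 0.0854]
eef_rot: [[0.178, 0.984, -0.007], [0.984, -0.178, -0.001], [-0.002, -0.007, -1.0]]
ft_force: [-7.0, -3.4, 9.9]
opening: 0.246
grasp_force: 60.0
```

```bash
python3 -m jog '[[[13.7,-7.6,0],0],[[24.4,-19,0],0],[[31,-33.2,0],0],[[32.9,-48.7,0],0],[[29.9,-64.1,0],0]]' && python3 -m jog '[[[-7.6,-13.7,0],0],[[-19,-24.4,0],0],[[-33.2,-31,0],0],[[-48.7,-32.9,0],0],[[-64.1,-29.9,0],0]]'
```

```text
time_s: 7.82
ee_pos: [0.6229, -0.1653, 0.0856]
eef_rot: [[0.176, 0.984, -0.002], [0.984, -0.176, 0.005], [0.004, -0.003, -1.0]]
ft_force: [-1.3, 6.5, 5.6]
opening: 0.246
grasp_force: 59.5
time_s: 8.45
ee_pos: [0.5594, -0.2001, 0.0856]
eef_rot: [[0.18, 0.984, 0.003], [0.984, -0.18, -0.0], [0.0, 0.003, -1.0]]
ft_force: [6.1, 4.5, 1.9]
opening: 0.251
grasp_force: 59.2
```

```bash
python3 -m jog '[[[-13.7,7.6,0],0],[[-24.4,19,0],0],[[-31,33.2,0],0],[[-32.9,48.7,0],0],[[-29.9,64.1,0],0]]' && python3 -m jog '[[[3.3,7.2,0],0],[[7.6,13.7,0],0],[[7.6,13.7,0],0]]'
```

```text
time_s: 9.07
ee_pos: [0.5267, -0.1374, 0.0855]
eef_rot: [[0.181, 0.983, -0.005], [0.983, -0.181, -0.004], [-0.005, -0.005, -1.0]]
ft_force: [-2.0, -4.1, 8.6]
opening: 0.25
grasp_force: 59.9
time_s: 9.45
ee_pos: [0.535, -0.1216, 0.0855]
eef_rot: [[0.179, 0.984, -0.005], [0.984, -0.179, -0.001], [-0.002, -0.004, -1.0]]
ft_force: [-3.1, 0.4, 9.8]
opening: 0.251
grasp_force: 60.0
```

```bash
python3 -m jog '[[[4.7,5.2,0],0],[[4.7,5.2,0],0]]' && python3 -m jog '[[[2,1.8,0],0],[[2,1.8,0],0]]' && python3 -m jog '[[[2,1.8,0],0],[[2,1.8,0],0]]'
```

```text
time_s: 9.7
ee_pos: [0.5395, -0.1165, 0.0855]
eef_rot: [[0.179, 0.984, -0.005], [0.984, -0.179, -0.001], [-0.002, -0.005, -1.0]]
ft_force: [-3.3, 0.5, 11.2]
opening: 0.248
grasp_force: 60.1
time_s: 9.95
ee_pos: [0.5402, -0.1158, 0.0854]
eef_rot: [[0.18, 0.984, -0.008], [0.984, -0.18, -0.003], [-0.004, -0.007, -1.0]]
ft_force: [-5.5, -3.0, 13.0]
opening: 0.245
grasp_force: 60.5
time_s: 10.2
ee_pos: [0.5404, -0.1157, 0.0853]
eef_rot: [[0.181, 0.983, -0.012], [0.983, -0.181, -0.005], [-0.007, -0.011, -1.0]]
ft_force: [-9.8, -4.6, 17.3]
opening: 0.25
grasp_force: 61.0
```

```bash
python3 -m jog '[[[1.5,1.5,0],0],[[1.5,1.5,0],0]]' && python3 -m jog '[[[0,0,0],0],[[0,0,0],0],[[0,0,0],0]]' 0 && python3 -m jog '[[[0,0,50],0],[[-20,30,90],-0.15],[[-40,70,110],-0.33],[[-40,100,110],-0.5],[[-40,100,110],-0.62]]' && python3 -m jog '[[[0,0,0],0],[[0,0,0],0],[[0,0,0],0]]'
python3 - <<'E'
from h import *
look("wrist",["cage_pivot","cage_end"],save="w3.png")
look("top",["cage_pivot","cage_end","crank_grip"])
o=manip.get_obs();print(o["ee_pos"],o["eef_rot"][:,1],o["qpos"][-1],o["time_s"])
E
```

```text
time_s: 10.45
ee_pos: [0.5406, -0.1156, 0.0853]
eef_rot: [[0.182, 0.983, -0.015], [0.983, -0.182, -0.007], [-0.009, -0.014, -1.0]]
ft_force: [-13.6, -6.7, 19.8]
opening: 0.243
grasp_force: 61.3
time_s: 10.82
ee_pos: [0.5467, -0.111, 0.0846]
eef_rot: [[0.178, 0.984, -0.002], [0.984, -0.178, 0.0], [0.0, -0.002, -1.0]]
ft_force: [0.1, -0.2, -0.3]
opening: 0.875
grasp_force: 0.0
time_s: 11.45
ee_pos: [0.507, -0.0082, 0.1957]
eef_rot: [[0.716, 0.698, 0.0], [0.698, -0.716, 0.001], [0.001, -0.0, -1.0]]
ft_force: [-0.4, -0.7, 0.2]
opening: 1.002
grasp_force: 0.0
time_s: 11.82
ee_pos: [0.5074, -0.012, 0.195]
eef_rot: [[0.717, 0.697, -0.0], [0.697, -0.717, 0.0], [-0.0, -0.0, -1.0]]
ft_force: [1.2, -0.2, -0.1]
opening: 0.998
grasp_force: 0.0
top cage_pivot 0.75 [242. 232.] [578.  157.2  56. ]
top cage_end 0.74 [267. 258.] [511.8  86.4  56. ]
top crank_grip 0.47 [258. 337.] [ 537.2 -117.7   79. ]
[ 0.50742192 -0.0116175   0.1952726 ] [ 6.96634886e-01 -7.17425839e-01  2.32834182e-05] -57.346266956441454 12.175
```

View pics/w3.png

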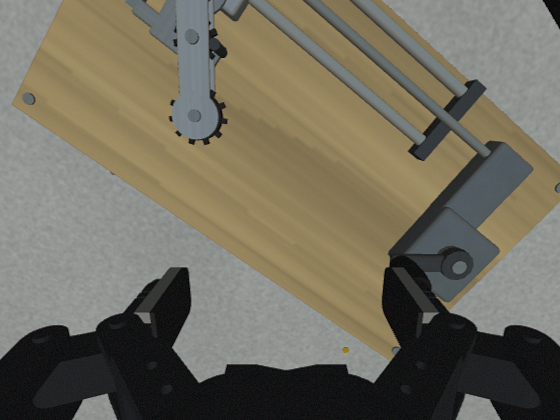

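The wheel's bolt is at (194,116), and the arm runs straight up in the picture, so the jaw line is already perpendicular to it.

Run:
```python
from h import *
P=lambda c,r,z: at("wrist",[r/420,c/560],z/1000)*1000
w=P(194,116,68);b=P(192,37,68);print(w,b,np.degrees(np.arctan2(*(w-b)[1::-1])))
print(P(28,99,12)) # far -x,+y corner hole
```

```text
[514.73807074  87.58895931  68.        ] [553.95410286 121.90888046  68.        ] -138.80919879636463
[413.39212387 213.32501835  12.        ]
```

```bash
python3 -m jog '[[[4,50,-20],-0.05],[[7.5,100,-40],-0.05],[[7.5,100,-80],-0.05],[[7.5,100,-132],-0.05],[[7.5,100,-132],-0.05]]' && python3 -m jog '[[[0,0,0],0],[[0,0,0],0],[[0,0,0],0],[[0,0,0],0]]' 255
```

```text
time_s: 12.8
ee_pos: [0.5121, 0.0879, 0.0603]
eef_rot: [[0.751, 0.66, -0.008], [0.66, -0.751, -0.002], [-0.007, -0.004, -1.0]]
ft_force: [-0.1, -1.2, 0.4]
opening: 1.0
grasp_force: 0.0
time_s: 13.3
ee_pos: [0.5154, 0.0893, 0.0654]
eef_rot: [[0.752, 0.66, 0.002], [0.66, -0.752, 0.001], [0.002, 0.001, -1.0]]
ft_force: [-2.5, 0.8, 9.1]
opening: 0.393
grasp_force: 58.6
```

```bash
python3 -m jog '[[[-9.5,12.9,0],-0.175],[[-16.6,27.3,0],-0.349],[[-21.1,42.7,0],-0.524],[[-22.9,58.6,0],-0.698],[[-22.9,58.6,0],-0.698]]'
```

```text
time_s: 13.92
ee_pos: [0.4929, 0.146, 0.0654]
eef_rot: [[1.0, 0.022, 0.002], [0.022, -1.0, -0.003], [0.002, 0.003, -1.0]]
ft_force: [-1.6, -4.8, 11.0]
opening: 0.388
grasp_force: 59.5
```

```bash
python3 -m jog '[[[1.1,16,0],-0.175],[[4.9,31.6,0],-0.349],[[9.1,42,0],-0.471],[[9.1,42,0],-0.471]]' && python3 -m jog '[[[1.4,2.7,0],-0.03],[[1.4,2.7,0],-0.03]]'
```

```text
time_s: 14.42
ee_pos: [0.5015, 0.1871, 0.0653]
eef_rot: [[0.9, -0.435, -0.0], [-0.435, -0.9, -0.003], [0.001, 0.003, -1.0]]
ft_force: [-3.8, -6.2, 13.7]
opening: 0.39
grasp_force: 59.8
time_s: 14.68
ee_pos: [0.5027, 0.1895, 0.0653]
eef_rot: [[0.887, -0.462, -0.0], [-0.462, -0.887, -0.003], [0.001, 0.003, -1.0]]
ft_force: [-3.8, -6.3, 12.6]
opening: 0.395
grasp_force: 59.7
```

```bash
for i in 1 2 3; do python3 -m jog '[[[1.3,2.3,0],-0.02],[[1.3,2.3,0],-0.02]]' | grep -E "pos|force"; done
```

```text
ee_pos: [0.503, 0.1901, 0.0652]
ft_force: [-5.6, -9.3, 15.1]
grasp_force: 60.2
ee_pos: [0.5033, 0.1906, 0.0651]
ft_force: [-7.9, -12.8, 20.0]
grasp_force: 60.7
ee_pos: [0.5039, 0.1898, 0.0647]
ft_force: [-8.2, -16.7, 20.7]
grasp_force: 61.5
```

```bash
python3 -m jog '[[[0,0,0],0],[[0,0,0],0],[[0,0,0],0],[[0,0,0],0]]'
python3 - <<'E'
from h import *
look("wrist",["cage_end"],save="w4.png")
im=manip.snapshot("top"); cv2.imwrite("pics/t4.png",cv2.resize(im[180:330,170:390],None,fx=3,fy=3)[:,:,::-1])
E
```

```text
time_s: 15.92
ee_pos: [0.5038, 0.1898, 0.0647]
eef_rot: [[0.856, -0.517, -0.009], [-0.517, -0.856, -0.012], [-0.001, 0.015, -1.0]]
ft_force: [-7.2, -16.9, 20.5]
opening: 0.39
grasp_force: 61.5
wrist cage_end 0.93 [292. 286.] [502.2 191.4  56. ]
```

View pics/w4.png

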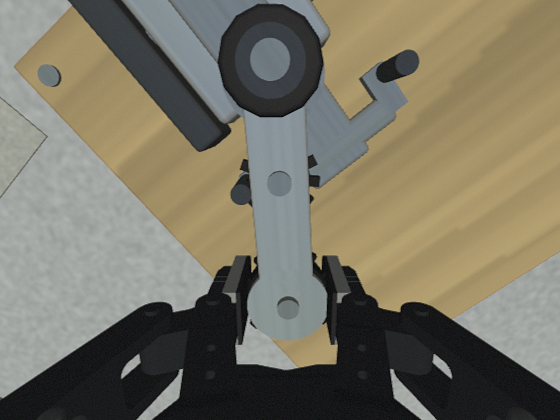

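View pics/t4.png

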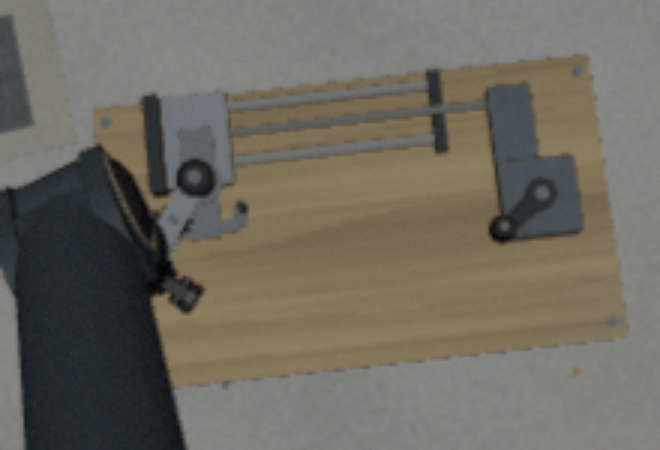

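The wrist view shows the cage arm against its stop pin at (241,190) with the wheel held in the jaws. The top crop shows the carriage against the end block at (155,145), and the crank still where I left it.

```bash
python3 -c "
from station import manip
print(manip.sign_off())"
```

```text
the job is handed in; nothing more can be done
None
```

I handed the job in at about 16 s with the crank wound clockwise to its hard stop, the carriage home against the end block, and the cage arm still held by the fingers against its forward stop.

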